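Set out the tasting pots on their saucers

ROBOT

A 6-joint arm with a two-finger parallel gripper is mounted at the origin on a cart in front of the work surface, level with it; the furniture and walls round the work are solid. World frame = base frame: x ahead of the robot, y to its left, z up, the work surface at z = 0. Lengths are in m, angles in degrees, forces in N, time in s.
With the tool pointing down it reaches from about 0.4 to 0.825 m from the base axis. Payload 7 kg.
Tool frame: the origin (TCP) lies on the centre line of the jaws, within the pads' length; the fingertips stand 19 mm ahead of it and the grasp point (between the pads) is the TCP (r.tip_extent is the distance from the TCP to the fingertips, in m); z points along the fingers, y is the line along which they close (so a half turn about z gives the same grasp; the last joint's range is limited). The gripper opens to 88 mm and grips with 3 to 60 N. Pads are 19 mm wide; open, the fingers measure 130 mm over their backs; the gripper's body (78 mm by 193 mm) begins 47 mm behind the grasp point.
Start: joints at [-54.654, 20.546, 0.682, 0, -70.136, -16.507], TCP at [0.218, -0.639, 0.246] pointing down, gripper open.
Joint ranges: [-176.03, 176.03], [-82.01, 121.73], [-58.28, 71.71], [-173.87, 95.51], [-174.79, -0.11], [-173.66, 173.66]. Speed limits (degrees/s): [136.94, 136.94, 172.46, 180, 180, 180].

INTERFACE

Orientations are given as [roll, pitch, yaw] about the fixed x, y, z axes, in that order (R = Rz(yaw) Ry(pitch) Rx(roll)).
In Python, from plant import r gives the robot as it stands. The module is installed in compiled form; this text tells all that it offers.
- The arm moves only by the tool jog_arm, never from a script. Its argument "deltas" is a list that holds one entry, the list of rows, each a list of 5 numbers: the opening, from -1 (shut) to 1 (fully open), then the shift along the world's x, y, z in cm, then the turn about the world's z in rad. In form: [[[claw, dx, dy, dz, turn], ...]]. A call has 1 to 8 rows; each row shifts and turns the commanded pose from where the row before left it; what a row does not reach is not made up. A row lasts 1/8 s, in which the tool goes at most 62.5 mm and 10.7 degrees, less where a joint would pass 70% of its speed; a pose out of reach is approached as far as the arm can. A call with a gripper value outside its range is refused whole. The fingers move at their own pace and stop on an object; "force" is the grip in N (left out, the last holds). Time passes only in rows, so rows that do not move let the fingers close. It gives the time, the measured TCP pose, the force, the opening and the grip force at its end, in the units of the state.
- r.get_state(): the state, without advancing time (a new reading comes with each control period).
- r.capture(name): name is "side" or "top" or "wrist"; returns the picture (384x512x3 uint8, blue, green, red); there is no depth.
- r.camera_info(name): a dict with "fx", "fy", "cx", "cy" (pixels), "view" (4x4, takes a point from world to camera coordinates). Camera axes: x right, y up, looking along -z (the intrinsics and any distortion apply to the point x, -y, -z); pixel columns grow to the right and rows downward; lengths in m; the calibration is good to about 2 mm. A picture is of the moment at which its call begins: read the wrist's pose just before it. camera_info takes no time and is no camera call; for the wrist camera it gives the pose at the moment of the call.
- r.close_job(): hands the job in; it is judged then, once.
The state is a dict: "time_s": time; "joints": joint angles; "qd": joint speeds; "joint_torque": joint torques, N m; "tcp_pos": TCP position; "eef_rot": TCP orientation; "contact_force": force on the tool from outside, world axes, zero at the start; "moment": the same for the moment, N m; "gripper_width": finger opening in m; "gripper_force": force on a finger pad.
Only numpy, scipy, OpenCV 4.12 (cv2) and the standard library are available. Lean on these libraries where they do the work, as an engineer would, in place of code of your own. Each camera call takes 0.05 s, during which the arm holds its last target. There are 200 camera calls.

TASK

Set up the dip tasting: pick out the four small lidded pots and stand each one upright in the middle of the saucer that matches the colour of its lid. Keep the pots upright on the way so that nothing leaks, and leave the two large pots where they are.

Things in the scene. Friction and masses are not known exactly. Their poses are not given: they have to be found in the camera images.
- pot_red: Small tasting pot, one of four: round white tub with a red press-on lid, 46 mm high in all, loose, about 70 g, standing upright on the worktop. Tub 39 mm across at the foot, 45 mm at the top; the rigid lid is 50 mm across and covers heights 34 to 45 mm: grip it from above across the lid. Origin: centre of its underside; z up through the lid. Round, so its yaw does not matter.
- pot_yellow: Small tasting pot, one of four: round white tub with a yellow press-on lid, 46 mm high in all, loose, about 70 g, standing upright on the worktop. Tub 39 mm across at the foot, 45 mm at the top; the rigid lid is 50 mm across and covers heights 34 to 45 mm: grip it from above across the lid. Origin: centre of its underside; z up through the lid. Round, so its yaw does not matter.
- pot_green: Small tasting pot, one of four: round white tub with a green press-on lid, 46 mm high in all, loose, about 70 g, standing upright on the worktop. Tub 39 mm across at the foot, 45 mm at the top; the rigid lid is 50 mm across and covers heights 34 to 45 mm: grip it from above across the lid. Origin: centre of its underside; z up through the lid. Round, so its yaw does not matter.
- pot_blue: Small tasting pot, one of four: round white tub with a blue press-on lid, 46 mm high in all, loose, about 70 g, standing upright on the worktop. Tub 39 mm across at the foot, 45 mm at the top; the rigid lid is 50 mm across and covers heights 34 to 45 mm: grip it from above across the lid. Origin: centre of its underside; z up through the lid. Round, so its yaw does not matter.
- saucer_red: Round red saucer with a white dot in the middle, fixed to the worktop; 88 mm across, thin raised rim 9 mm high above the worktop; its flat inner floor is about 68 mm across, 4 mm above the worktop. Origin: centre of its underside; z up.
- saucer_yellow: Round yellow saucer with a white dot in the middle, fixed to the worktop; 88 mm across, thin raised rim 9 mm high above the worktop; its flat inner floor is about 68 mm across, 4 mm above the worktop. Origin: centre of its underside; z up.
- saucer_green: Round green saucer with a white dot in the middle, fixed to the worktop; 88 mm across, thin raised rim 9 mm high above the worktop; its flat inner floor is about 68 mm across, 4 mm above the worktop. Origin: centre of its underside; z up.
- saucer_blue: Round blue saucer with a white dot in the middle, fixed to the worktop; 88 mm across, thin raised rim 9 mm high above the worktop; its flat inner floor is about 68 mm across, 4 mm above the worktop. Origin: centre of its underside; z up.
- large_pot_yellow: Large sale pot with a yellow lid, same make as the tasting pots but larger: 68 mm across the lid, 62 mm high, loose, 200 g, standing on the worktop among the small pots. Leave it standing. Origin: centre of its underside; z up.
- large_pot_blue: Large sale pot with a blue lid, same make as the tasting pots but larger: 68 mm across the lid, 62 mm high, loose, 200 g, standing on the worktop among the small pots. Leave it standing. Origin: centre of its underside; z up.

How it is judged:
By the outcome, as a careful person would: the job done as asked, in the order asked, and still so for the second after the job is handed in, with the robot touching nothing.
It also fails if it takes over 96 s, if anything falls off the work surface, if the arm or the gripper's body presses on something with over 40 N, if the wrist force passes 120 N, or if a joint passes its speed limit or range.

## Working session

There is one attempt and no reset: what is moved stays moved. The work goes in short steps, Python scripts to look and compute and a tool call to move; the robot and the scene stay as the last step left them, time stands still between calls to the robot, and variables do not carry over. Pictures are saved under pics/ and viewed, at most 14 in all, crops included, and the job is handed in when it is done.

Besides the shell and the picture viewer there is one more tool, called as a command line: name --argument value ..., lists and objects as JSON in quotes. jog_arm: Moves the arm, as the interface text tells. Its arguments: {"type":"object","properties":{"deltas":{"type":"array"},"force":{"type":"number"}},"required":["deltas"]}

```bash
mkdir -p pics
python3 - <<'E'
from plant import r
import cv2,numpy as np
a=r.capture("top");b=r.capture("side")
cv2.imwrite("pics/top0.png",a);cv2.imwrite("pics/side0.png",b)
for n in("top","side"):
    print(r.camera_info(n))
s=r.get_state();print(s['tcp_pos'],s['eef_rot'],s['gripper_width'],s['time_s'])
E
```

```text
{'fx': 465.86381679185484, 'fy': 465.86381679185484, 'cx': 254.80936750647427, 'cy': 185.37454271450474, 'view': array([[-0.02695038, -0.99938839,  0.02228261,  0.1038997 ],
       [ 0.99493794, -0.02465829,  0.09741903, -0.53290387],
       [-0.09681   ,  0.02479529,  0.99499398, -1.04948675],
       [ 0.        ,  0.        ,  0.        ,  1.        ]])}
{'fx': 426.73378192856154, 'fy': 426.73378192856154, 'cx': 253.4033244502289, 'cy': 198.63655542292494, 'view': array([[ 0.59407379,  0.80434287, -0.01043461, -0.38949054],
       [-0.5356905 ,  0.40526217,  0.74080919,  0.22581817],
       [ 0.60009334, -0.4345056 ,  0.67163447, -1.3291635 ],
       [ 0.        ,  0.        ,  0.        ,  1.        ]])}
[ 0.21782327 -0.6384568   0.24473405] [ 1.79915617e+02 -7.96038898e-03 -1.61166471e+02] 0.08744175502635547 0.1
```

View pics/top0.png

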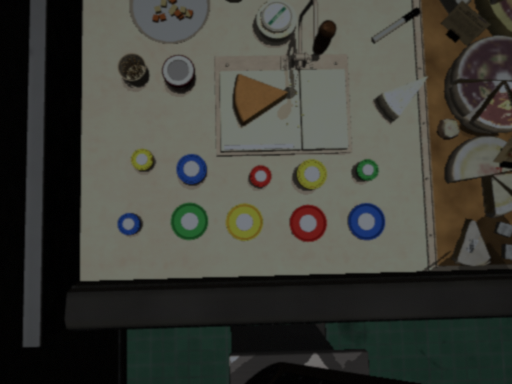

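View pics/side0.png

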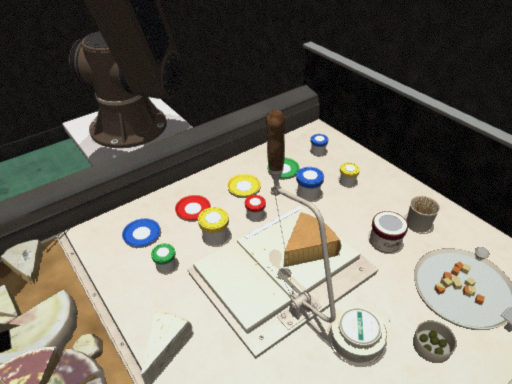

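Top view: the saucers lie in a row at row ~222 (green 189, yellow 245, red 308, blue 366). The small pots are yellow (143,160), red (260,177), green (367,170) and blue (129,224). The large pots are blue (192,170) and yellow (312,174). A raised slicer lever with a dark handle (325,37 top; 275,140 side) stands over the board. Next I'll measure positions.

```bash
cat > h.py <<'E'
from plant import r
import cv2,numpy as np
H={'red':[(0,8),(172,180)],'yellow':[(22,36)],'green':[(50,85)],'blue':[(98,125)]}
def ray(ci,u,v):
    V=ci['view'];R=V[:3,:3];o=-R.T@V[:3,3]
    d=R.T@np.array([(u-ci['cx'])/ci['fx'],-(v-ci['cy'])/ci['fy'],-1]);return o,d
def plane(ci,u,v,z):
    o,d=ray(ci,u,v);return o+d*(z-o[2])/d[2]
def tri(c1,p1,c2,p2):
    A=[];b=[]
    for c,p in((c1,p1),(c2,p2)):
        o,d=ray(c,*p);d/=np.linalg.norm(d);P=np.eye(3)-np.outer(d,d);A.append(P);b.append(P@o)
    return np.linalg.lstsq(np.vstack(A),np.hstack(b),rcond=None)[0]
def blobs(img,col,smin=120,vmin=60,amin=60):
    h=cv2.cvtColor(img,cv2.COLOR_BGR2HSV);m=np.zeros(h.shape[:2],np.uint8)
    for a,b in H[col]: m|=cv2.inRange(h,(a,smin,vmin),(b,255,255))
    out=[]
    for c in cv2.findContours(m,cv2.RETR_EXTERNAL,cv2.CHAIN_APPROX_NONE)[0]:
        if cv2.contourArea(c)>amin:
            out.append(cv2.fitEllipse(cv2.convexHull(c)))
    return out
E
python3 - <<'E'
from h import *
img=cv2.imread("pics/top0.png");ci=r.camera_info("top");cs=r.camera_info("side")
for c in H:
    for (u,v),ax,_ in blobs(img,c):
        if 120<v<245 and 110<u<400:
            z=.009 if v>205 and u>150 else (.062 if min(ax)>26 else .045)
            print(c,round(u,1),round(v,1),np.round(ax,1),z,np.round(plane(ci,u,v,z),4))
print('handle',tri(ci,(326,30),cs,(275,118)),tri(ci,(320,47),cs,(275,168)))
E
```

```text
red 307.8 222.8 [36.5 36.6] 0.009 [ 0.4463 -0.0312  0.009 ]
red 260.1 175.7 [20.9 21.2] 0.045 [0.5551 0.078  0.045 ]
yellow 244.0 221.8 [36.3 36.4] 0.009 [0.4528 0.1172 0.009 ]
yellow 311.2 173.8 [28.9 29.5] 0.062 [ 0.5546 -0.0358  0.062 ]
yellow 141.8 159.1 [20.9 21.2] 0.045 [0.5995 0.3447 0.045 ]
green 189.0 220.9 [35.2 35.9] 0.009 [0.4582 0.2442 0.009 ]
green 367.1 169.5 [19.5 20.4] 0.045 [ 0.5636 -0.1666  0.045 ]
blue 128.4 223.6 [21.  21.6] 0.045 [0.4548 0.3749 0.045 ]
blue 366.1 221.1 [35.7 36.4] 0.009 [ 0.4466 -0.168   0.009 ]
blue 191.1 168.7 [29.2 29.4] 0.062 [0.5726 0.2318 0.062 ]
handle [ 0.7400368  -0.01852448  0.39628351] [ 0.74721921 -0.02255833  0.31189053]
```

Run:
```python
from h import *
ci=r.camera_info("top");cs=r.camera_info("side")
print('rail end',tri(ci,(34,347),cs,(304,45)))
for p in((68,322),(75,292)): print('bar corner',tri(ci,p,cs,(317,97)))
print('edge col82', plane(ci,82,224,0),plane(ci,82,160,0),plane(ci,82,278,0))
for n in("top","side"):
    im=cv2.imread(f"pics/{n}0.png");im=cv2.convertScaleAbs(im,alpha=2.5,beta=15)
    cv2.imwrite(f"pics/{n}0b.png",cv2.resize(im[:, :][140:360,0:300] if n=="top" else im[20:240,200:512],None,fx=2.5,fy=2.5))
```

```text
rail end [0.2288311  0.50752732 0.20336371]
bar corner [0.25450495 0.52742576 0.03216234]
bar corner [0.31521519 0.4860192  0.07426991]
edge col82 [0.45770434 0.49306831 0.        ] [0.60787285 0.49440247 0.        ] [0.33405699 0.49196977 0.        ]
```

View pics/side0b.png

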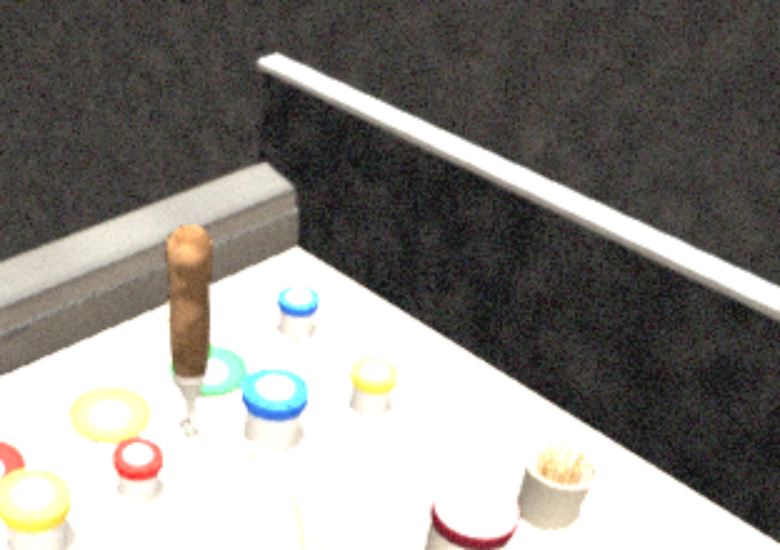

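View pics/top0b.png

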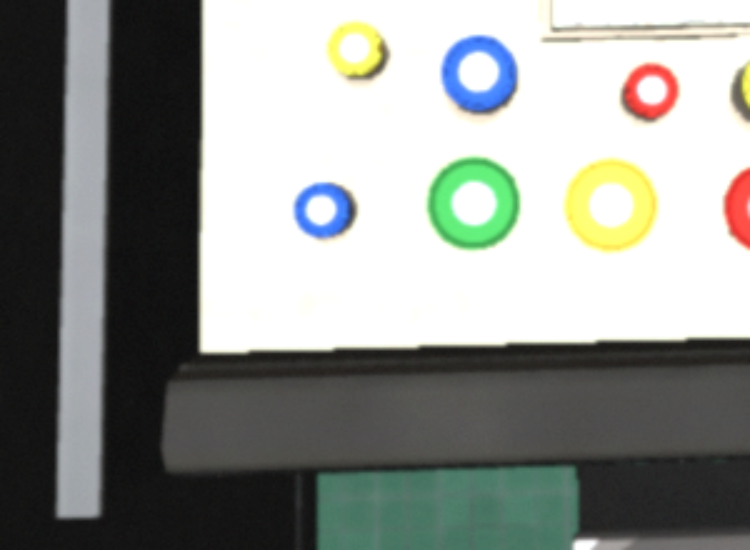

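The front bar is about 0.07 m high. The left wall is at y≈0.493 and 0.2 m high. The lever is at x≥0.7, clear of the work. I'll move to green first.

jog_arm --deltas '[[[0.6, 2.2, 3, 0, -0.041], [0.6, 2.2, 3, 0, -0.041], [0.6, 2.2, 3, 0, -0.041], [0.6, 2.2, 3, 0, -0.041], [0.6, 2.2, 3, 0, -0.041], [0.6, 2.2, 3, 0, -0.041], [0.6, 2.2, 3, 0, -0.041], [0.6, 2.2, 3, 0, -0.041]]]' --force 15

```text
time_s: 1.1
tcp_pos: [0.3944, -0.3976, 0.2453]
eef_rot: [180.0, -0.0, 180.0]
contact_force: [0.3, -0.9, 0.4]
gripper_width: 0.07
gripper_force: 0.0
```

jog_arm --deltas '[[[0.6, 2.2, 3, -1, 0], [0.6, 2.2, 3, -1, 0], [0.6, 2.2, 3, -1, 0], [0.6, 2.2, 3, -1, 0], [0.6, 2.2, 3, -1, 0], [0.6, 2.2, 3, -1, 0], [0.6, 2.2, 3, -1, 0], [0.6, 0, 0, 0, 0]]]'

```text
time_s: 2.1
tcp_pos: [0.5485, -0.187, 0.1742]
eef_rot: [180.0, -0.1, -179.8]
contact_force: [0.6, -0.6, 0.8]
gripper_width: 0.0701
gripper_force: 0.0
```

Run:
```python
from h import *
ci=r.camera_info("wrist");s=r.get_state();a=r.capture("wrist");cv2.imwrite("pics/w1.png",a)
print(ci,s['tcp_pos'])
for c in H:
    for (u,v),ax,_ in blobs(a,c,amin=400):
        print(c,round(u,1),round(v,1),np.round(ax,1),[np.round(plane(ci,u,v,z)[:2],4) for z in(.009,.045,.062)])
```

```text
{'fx': 344.1679061194614, 'fy': 344.1679061194614, 'cx': 258.19568214275927, 'cy': 193.3163520759347, 'view': array([[-2.67856272e-03,  9.99995995e-01, -9.13615336e-04,
         1.89061404e-01],
       [-9.54186590e-01, -2.82921261e-03, -2.99198842e-01,
         5.37005553e-01],
       [-2.99200229e-01,  7.03366370e-05,  9.54190347e-01,
        -1.58075545e-01],
       [ 0.00000000e+00,  0.00000000e+00,  0.00000000e+00,
         1.00000000e+00]])} [ 0.54850038 -0.186983    0.17419532]
red 447.3 57.5 [ 99.1 117.8] [array([ 0.4434, -0.0328]), array([ 0.446 , -0.0512]), array([ 0.4473, -0.0599])]
blue 281.4 57.6 [102.8 110.7] [array([ 0.4438, -0.1688]), array([ 0.4464, -0.1711]), array([ 0.4476, -0.1721])]
```

View pics/w1.png

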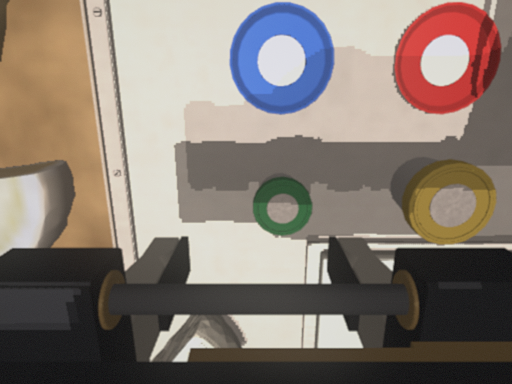

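The wrist view agrees with the top measurements to about 3 mm: blue saucer (281,58), red saucer (447,58). The green pot is at (282,206) in shadow, so I'll measure it with a lower brightness threshold.

Run:
```python
from h import *
ci=r.camera_info("wrist");a=cv2.imread("pics/w1.png")
for c in H:
    for (u,v),ax,_ in blobs(a,c,smin=90,vmin=25,amin=600):
        print(c,round(u,1),round(v,1),np.round(ax,1),[np.round(plane(ci,u,v,z)[:2],4) for z in(.009,.045,.062)])
```

```text
red 447.4 57.5 [ 99.9 118.6] [array([ 0.4429, -0.0334]), array([ 0.4456, -0.0518]), array([ 0.4468, -0.0605])]
green 282.1 206.6 [54.4 56.7] [array([ 0.5731, -0.1661]), array([ 0.5603, -0.1688]), array([ 0.5542, -0.17  ])]
blue 281.4 57.6 [103.7 111.3] [array([ 0.4433, -0.1697]), array([ 0.4458, -0.1719]), array([ 0.4471, -0.1729])]
```

jog_arm --deltas '[[[0.6, 1.35, 1.95, 0, 0], [0.6, 0, 0, -4, 0], [0.6, 0, 0, -4, 0], [0.6, 0, 0, -3, 0], [0.6, 0, 0, -2.3, 0], [0.6, 0, 0, 0, 0], [-0.3, 0, 0, 0, 0], [-0.3, 0, 0, 0, 0]]]'

```text
time_s: 3.15
tcp_pos: [0.5623, -0.1694, 0.0439]
eef_rot: [-180.0, 0.1, -180.0]
contact_force: [-0.1, -0.5, -0.2]
gripper_width: 0.0556
gripper_force: 0.0
```

jog_arm --deltas '[[[-0.3, 0, 0, 0, 0], [-0.3, 0, 0, 0, 0]]]'

```text
time_s: 3.4
tcp_pos: [0.5622, -0.1693, 0.0437]
eef_rot: [-180.0, 0.1, -179.9]
contact_force: [-0.7, 1.3, 7.1]
gripper_width: 0.0496
gripper_force: 15.0
```

jog_arm --deltas '[[[-0.3, 0, 0, 2, 0], [-0.3, 0, 0, 3.5, 0], [-0.3, 0, 0, 3.5, 0], [-0.3, -1, 2, 0, 0], [-0.3, -1, 4, 0, 0], [-0.3, -1, 4, 0, 0], [-0.3, -1, 4, 0, 0], [-0.3, -1, 4, 0, 0]]]'

```text
time_s: 4.4
tcp_pos: [0.5109, 0.0118, 0.1328]
eef_rot: [180.0, 0.0, -180.0]
contact_force: [0.4, 0.3, -0.6]
gripper_width: 0.0496
gripper_force: 15.0
```

jog_arm --deltas '[[[-0.3, -1, 4, 0, 0], [-0.3, -1, 4, 0, 0], [-0.3, -1, 4, 0, 0], [-0.3, -1, 4, 0, 0], [-0.3, -1, 4, 0, 0], [-0.3, -0.5, 2, 0, 0], [-0.3, 0, 0, 0, 0], [-0.3, 0, 0, 0, 0]]]'

```text
time_s: 5.4
tcp_pos: [0.4563, 0.23, 0.1324]
eef_rot: [-180.0, -0.0, -180.0]
contact_force: [0.1, -0.9, -1.1]
gripper_width: 0.049
gripper_force: 15.0
```

jog_arm --deltas '[[[-0.3, 0, 1.33, 0, 0], [-0.3, 0, 0, -2.5, 0], [-0.3, 0, 0, -2.5, 0], [-0.3, 0, 0, -1.7, 0], [-0.3, 0, 0, -0.9, 0], [-0.3, 0, 0, -0.5, 0], [-0.3, 0, 0, -0.3, 0], [-0.3, 0, 0, 0, 0]]]'

```text
time_s: 6.4
tcp_pos: [0.4566, 0.2441, 0.0488]
eef_rot: [180.0, 0.0, -180.0]
contact_force: [0.8, 0.6, -0.1]
gripper_width: 0.0496
gripper_force: 15.0
```

jog_arm --deltas '[[[-0.3, 0, 0, -0.1, 0], [-0.3, 0, 0, 0, 0], [0.6, 0, 0, 0, 0], [0.6, 0, 0, 0, 0], [0.6, 0, 0, 0, 0], [0.6, 0, 0, 3, 0], [0.6, 0, 0, 4, 0], [0.6, 0, 0, 2, 0]]]'

```text
time_s: 7.4
tcp_pos: [0.457, 0.2445, 0.1397]
eef_rot: [179.9, 0.1, -179.9]
contact_force: [0.9, 0.8, 0.2]
gripper_width: 0.0702
gripper_force: 0.0
```

Run:
```python
from h import *
ct=r.camera_info("top");a=r.capture("top");cv2.imwrite("pics/t2.png",a)
cs=r.camera_info("side");b=r.capture("side");cv2.imwrite("pics/s2.png",b)
cv2.imwrite("pics/s2c.png",cv2.resize(cv2.convertScaleAbs(b[40:260,150:400],alpha=2),None,fx=2.5,fy=2.5))
ref=cv2.imread("pics/side0.png")
cw=r.camera_info("wrist");w=r.capture("wrist");cv2.imwrite("pics/w2.png",w)
for n,ci,im in(("side0",cs,ref),("side",cs,b),("wrist",cw,w)):
  for c in H:
    for (u,v),ax,_ in blobs(im,c,smin=90,vmin=40,amin=40):
      if n=="wrist" or v<270: print(n,c,round(u,1),round(v,1),np.round(ax,1),[np.round(plane(ci,u,v,z)[:2],4) for z in(.009,.0395,.049)])
print(r.get_state()['tcp_pos'])
```

```text
side0 red 389.2 227.0 [24.3 34. ] [array([0.7806, 0.2971]), array([0.7964, 0.2691]), array([0.8014, 0.2604])]
side0 red 254.7 203.1 [17.7 21.6] [array([0.5286, 0.0979]), array([0.5552, 0.0785]), array([0.5635, 0.0725])]
side0 red 192.3 207.1 [25.2 35.7] [array([ 0.4484, -0.032 ]), array([ 0.4785, -0.0458]), array([ 0.4878, -0.0501])]
side0 yellow 213.2 219.8 [26.4 30.7] [array([ 0.5159, -0.0147]), array([ 0.5431, -0.0293]), array([ 0.5515, -0.0339])]
side0 yellow 243.4 184.7 [22.8 33.4] [array([0.4549, 0.1163]), array([0.4846, 0.0961]), array([0.4939, 0.0898])]
side0 yellow 349.3 169.5 [15.2 19.7] [array([0.5751, 0.3787]), array([0.5997, 0.3472]), array([0.6074, 0.3374])]
side0 green 162.8 253.6 [19.9 23.5] [array([ 0.5379, -0.1589]), array([ 0.5641, -0.1673]), array([ 0.5723, -0.1699])]
side0 green 287.9 167.8 [18.7 20.9] [array([0.47  , 0.2528]), array([0.4991, 0.2267]), array([0.5082, 0.2186])]
side0 green 46.6 159.6 [ 8.4 16.5] [array([ 0.0352, -0.2584]), array([ 0.0829, -0.2626]), array([ 0.0978, -0.2639])]
side0 blue 140.9 232.1 [26.6 38.5] [array([ 0.4495, -0.1689]), array([ 0
[... 1400 characters left out ...]
ue 318.9 139.7 [12.7 16.8] [array([0.4228, 0.4101]), array([0.454 , 0.3773]), array([0.4637, 0.3671])]
wrist yellow 101.6 180.7 [ 97.1 111.9] [array([0.4489, 0.1183]), array([0.4403, 0.1327]), array([0.4377, 0.1371])]
wrist green 260.8 191.7 [ 86.9 103. ] [array([0.4582, 0.2469]), array([0.4486, 0.2466]), array([0.4456, 0.2465])]
wrist green 251.8 143.8 [12.5 48.9] [array([0.4189, 0.2398]), array([0.4138, 0.2403]), array([0.4122, 0.2404])]
wrist blue 242.2 338.6 [56.1 86.3] [array([0.6037, 0.2298]), array([0.5775, 0.2314]), array([0.5694, 0.2319])]
wrist blue 437.8 196.7 [65.1 73. ] [array([0.4625, 0.3923]), array([0.4524, 0.3755]), array([0.4493, 0.3702])]
[0.45683419 0.24444232 0.13860849]
```

View pics/s2c.png

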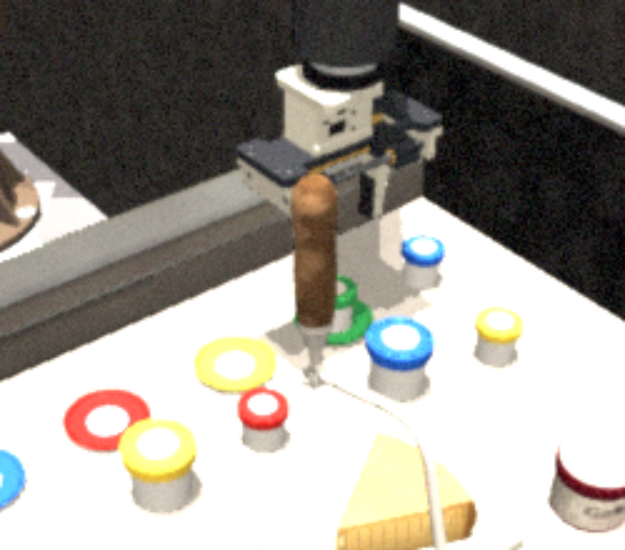

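The green pot stands on the green saucer in this crop, at about (340,310). Next is the blue pot.

jog_arm --deltas '[[[0.6, 0, 4, 0, 0], [0.6, -0.35, 4, 0, 0], [0.6, 0, 3, 0, 0], [0.6, 0, 2.1, 0, 0], [0.6, 0, 0, -3.5, 0], [0.6, 0, 0, -3.5, 0], [0.6, 0, 0, -2.7, 0], [0.6, 0, 0, 0, 0]]]'

```text
time_s: 8.55
tcp_pos: [0.4518, 0.3731, 0.038]
eef_rot: [-179.7, -0.2, -180.0]
contact_force: [-0.5, 0.2, 1.0]
gripper_width: 0.0699
gripper_force: 0.0
```

jog_arm --deltas '[[[-0.3, 0, 0, 0, 0], [-0.3, 0, 0, 0, 0], [-0.3, 0, 0, 0, 0], [-0.3, 0, 0, 0, 0], [-0.3, 0, 0, 0, 0]]]'

```text
time_s: 9.18
tcp_pos: [0.4534, 0.3756, 0.0418]
eef_rot: [179.9, 0.1, -179.9]
contact_force: [-0.9, -0.7, 7.7]
gripper_width: 0.0496
gripper_force: 15.0
```

jog_arm --deltas '[[[-0.3, 0, 0, 2, 0], [-0.3, 0, 0, 4, 0], [-0.3, 0, 0, 4, 0], [-0.3, 0, -2, 0, 0], [-0.3, 0, -4, 0, 0], [-0.3, 0, -5, 0, 0], [-0.3, 0, -5, 0, 0], [-0.3, 0, -5, 0, 0]]]'

```text
time_s: 10.18
tcp_pos: [0.452, 0.1627, 0.1399]
eef_rot: [-180.0, -0.1, -180.0]
contact_force: [0.8, -0.0, -0.7]
gripper_width: 0.0493
gripper_force: 15.0
```

jog_arm --deltas '[[[-0.3, -0.7, -5, 0, 0], [-0.3, 0, -5, 0, 0], [-0.3, 0, -5, 0, 0], [-0.3, 0, -5, 0, 0], [-0.3, 0, -5, 0, 0], [-0.3, 0, -5, 0, 0], [-0.3, 0, -2.4, 0, 0], [-0.3, 0, -1, 0, 0]]]'

```text
time_s: 11.18
tcp_pos: [0.4447, -0.1704, 0.1398]
eef_rot: [180.0, -0.1, 179.9]
contact_force: [0.6, -0.3, -1.4]
gripper_width: 0.0492
gripper_force: 15.0
```

jog_arm --deltas '[[[-0.3, 0, 0, 0, 0], [-0.3, 0, 0, 0, 0]]]'

```text
time_s: 11.42
tcp_pos: [0.4458, -0.1684, 0.1404]
eef_rot: [180.0, -0.0, -179.9]
contact_force: [0.1, -0.1, -0.6]
gripper_width: 0.0496
gripper_force: 15.0
```

jog_arm --deltas '[[[-0.3, 0, 0, -2, 0], [-0.3, 0, 0, -3, 0], [-0.3, 0, 0, -2.5, 0], [-0.3, 0, 0, -1, 0], [-0.3, 0, 0, -0.5, 0], [-0.3, 0, 0, -0.3, 0], [-0.3, 0, 0, -0.1, 0], [-0.3, 0, 0, 0, 0]]]'

```text
time_s: 12.42
tcp_pos: [0.4462, -0.1691, 0.047]
eef_rot: [180.0, 0.0, -180.0]
contact_force: [-0.3, 0.1, -0.6]
gripper_width: 0.0494
gripper_force: 15.0
```

jog_arm --deltas '[[[0.6, 0, 0, 0, 0], [0.6, 0, 0, 0, 0], [0.6, 0, 0, 0, 0], [0.6, 0, 0, 2, 0], [0.6, 0, 0, 4, 0], [0.6, 0, 0, 4, 0], [0.6, 1, 3, 0, 0], [0.6, 2, 4, 0, 0]]]'

```text
time_s: 13.42
tcp_pos: [0.476, -0.0987, 0.1474]
eef_rot: [180.0, 0.1, 179.9]
contact_force: [1.0, -0.5, -0.6]
gripper_width: 0.0703
gripper_force: 0.0
```

jog_arm --deltas '[[[0.6, 2, 4, 0, 0], [0.6, 2, 4, 0, 0], [0.6, 2, 4, 0, 0], [0.6, 1.8, 4, 0, 0], [0.6, 0, 1.7, 0, 0], [0.6, 0, 0, 0, 0]]]'

```text
time_s: 14.18
tcp_pos: [0.5535, 0.0787, 0.1462]
eef_rot: [-180.0, -0.0, -179.9]
contact_force: [-0.4, -0.0, 0.6]
gripper_width: 0.0702
gripper_force: 0.0
```

Run:
```python
from h import *
b=r.capture("side");cs=r.camera_info("side")
t=r.capture("top");cv2.imwrite("pics/s3c.png",cv2.resize(b[100:320,50:400],None,fx=2.2,fy=2.2))
cw=r.camera_info("wrist");w=r.capture("wrist");cv2.imwrite("pics/w3.png",w)
for n,ci,im in(("side",cs,b),("wrist",cw,w)):
  for c in H:
    for (u,v),ax,_ in blobs(im,c,smin=90,vmin=30,amin=60):
      if n=="wrist" or v<270: print(n,c,round(u,1),round(v,1),np.round(ax,1),[np.round(plane(ci,u,v,z)[:2],4) for z in(.009,.0395,.045)])
print(r.get_state()['tcp_pos'])
```

```text
side red 388.4 228.4 [21.4 33.9] [array([0.7824, 0.292 ]), array([0.7982, 0.2643]), array([0.801 , 0.2593])]
side red 255.0 203.2 [17.3 21.6] [array([0.5293, 0.0984]), array([0.5558, 0.079 ]), array([0.5606, 0.0755])]
side red 192.3 207.1 [25.  35.7] [array([ 0.4483, -0.0319]), array([ 0.4783, -0.0458]), array([ 0.4837, -0.0483])]
side yellow 213.2 219.7 [26.1 31.1] [array([ 0.5158, -0.0145]), array([ 0.543 , -0.0291]), array([ 0.5479, -0.0317])]
side yellow 243.5 184.8 [22.4 33.6] [array([0.4553, 0.1163]), array([0.4851, 0.0961]), array([0.4904, 0.0924])]
side yellow 349.4 169.5 [15.1 19.6] [array([0.5752, 0.379 ]), array([0.5998, 0.3476]), array([0.6043, 0.3419])]
side green 285.0 163.9 [24.6 27.6] [array([0.4519, 0.2578]), array([0.4818, 0.2316]), array([0.4872, 0.2268])]
side blue 139.7 229.3 [33.6 38.3] [array([ 0.4399, -0.1672]), array([ 0.4703, -0.1753]), array([ 0.4758, -0.1768])]
side blue 309.5 177.0 [21.5 27.7] [array([0.5344, 0.2729]), array([0.5608, 0.246 ]), array([0.5655, 0.2411])]
wrist red 259.4 201.3 [65.4 65.8] [array([0.5638, 0.0778]), array([0.5534, 0.0777]), array([0.5516, 0.0777])]
wrist red 113.1 46.4 [112.7 130. ] [array([ 0.4432, -0.0304]), array([ 0.4462, -0.0185]), array([ 0.4467, -0.0163])]
wrist yellow 97.9 206.9 [ 92.6 102.4] [array([ 0.569 , -0.0593]), array([ 0.558 , -0.0441]), array([ 0.556 , -0.0414])]
wrist yellow 312.2 56.1 [114.4 124.3] [array([0.4498, 0.1169]), array([0.4521, 0.1125]), array([0.4525, 0.1117])]
wrist green 480.5 63.4 [106.  128.8] [array([0.4549, 0.2429]), array([0.4566, 0.2245]), array([0.4569, 0.2212])]
wrist blue 472.3 227.7 [ 83.6 101. ] [array([0.5878, 0.2616]), array([0.5748, 0.2411]), array([0.5724, 0.2375])]
[0.55339716 0.07716028 0.14657953]
```

View pics/s3c.png

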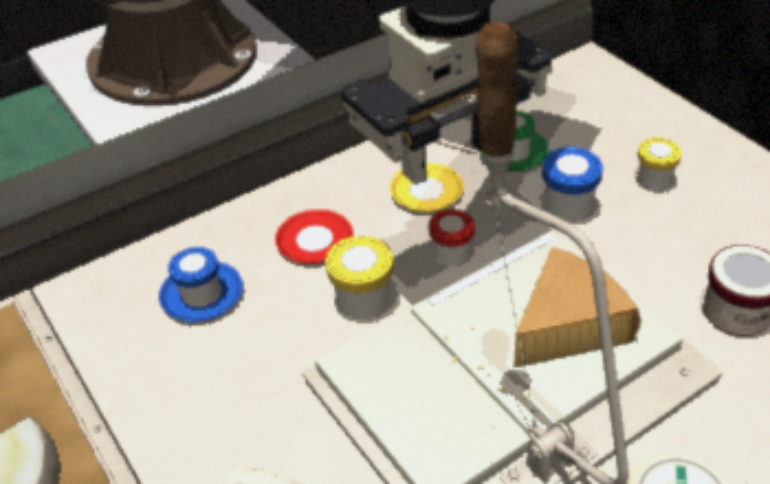

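The blue pot stands upright on the blue saucer at (200,285) in the crop, and the tool is above the red pot at (452,230).

jog_arm --deltas '[[[0.6, 0.1, 0, -3.5, 0], [0.6, 0, 0, -3.5, 0], [0.6, 0, 0, -2.5, 0], [0.6, 0, 0, -0.9, 0], [0.6, 0, 0, 0, 0], [-0.3, 0, 0, 0, 0], [-0.3, 0, 0, 0, 0], [-0.3, 0, 0, 0, 0]]]'

```text
time_s: 15.32
tcp_pos: [0.5554, 0.0782, 0.0434]
eef_rot: [180.0, 0.1, -179.9]
contact_force: [0.2, -0.0, 3.9]
gripper_width: 0.0494
gripper_force: 15.0
```

jog_arm --deltas '[[[-0.3, 0, 0, 0, 0], [-0.3, 0, 0, 2, 0], [-0.3, 0, 0, 4, 0], [-0.3, 0, 0, 4, 0], [-0.3, -2, -2, 0, 0], [-0.3, -4, -4, 0, 0], [-0.3, -4, -4, 0, 0], [-0.3, -0.9, -1, 0, 0]]]'

```text
time_s: 16.32
tcp_pos: [0.4431, -0.0338, 0.1425]
eef_rot: [180.0, -0.1, 180.0]
contact_force: [1.1, -0.1, -0.8]
gripper_width: 0.0493
gripper_force: 15.0
```

jog_arm --deltas '[[[-0.3, 0, 0, 0, 0], [-0.3, 0, 0, 0, 0]]]'

```text
time_s: 16.58
tcp_pos: [0.4469, -0.0315, 0.1428]
eef_rot: [180.0, 0.0, -179.9]
contact_force: [0.3, 0.2, -0.6]
gripper_width: 0.0495
gripper_force: 15.0
```

jog_arm --deltas '[[[-0.3, -0.1, 0, -2, 0], [-0.3, 0, 0, -3, 0], [-0.3, 0, 0, -2.5, 0], [-0.3, 0, 0, -1, 0], [-0.3, 0, 0, -0.6, 0], [-0.3, 0, 0, -0.3, 0], [-0.3, 0, 0, -0.1, 0], [-0.3, 0, 0, 0, 0]]]'

```text
time_s: 17.58
tcp_pos: [0.4452, -0.0319, 0.048]
eef_rot: [180.0, 0.0, -180.0]
contact_force: [0.1, 0.5, -1.1]
gripper_width: 0.0496
gripper_force: 15.0
```

jog_arm --deltas '[[[0.6, 0, 0, 0, 0], [0.6, 0, 0, 0, 0], [0.6, 0, 0, 0, 0], [0.6, 0, 0, 2, 0], [0.6, 0, 0, 4, 0], [0.6, 0, 0, 4, 0], [0.6, 0.5, 3, 0, 0], [0.6, 1.5, 4.5, 0, 0]]]'

```text
time_s: 18.58
tcp_pos: [0.4649, 0.0432, 0.1485]
eef_rot: [179.9, 0.1, 179.9]
contact_force: [0.2, 0.1, -0.2]
gripper_width: 0.07
gripper_force: 0.0
```

jog_arm --deltas '[[[0.6, 2, 4.5, 0, 0], [0.6, 2, 4.5, 0, 0], [0.6, 2, 4.5, 0, 0], [0.6, 2, 4.5, 0, 0], [0.6, 2, 4.5, 0, 0], [0.6, 2, 4.5, 0, 0], [0.6, 1.3, 3.2, 0, 0], [0.6, 0, 0, 0, 0]]]'

```text
time_s: 19.58
tcp_pos: [0.5982, 0.3469, 0.1463]
eef_rot: [-180.0, -0.0, -179.9]
contact_force: [0.2, -1.0, -0.5]
gripper_width: 0.0702
gripper_force: 0.0
```

jog_arm --deltas '[[[0.6, 0, 0, 0, 0]]]'

```text
time_s: 19.7
tcp_pos: [0.5974, 0.3444, 0.147]
eef_rot: [-180.0, -0.1, -180.0]
contact_force: [-0.1, -0.5, -0.5]
gripper_width: 0.0699
gripper_force: 0.0
```

jog_arm --deltas '[[[0.6, 0.1, 0, -3.5, 0], [0.6, 0, 0, -3.5, 0], [0.6, 0, 0, -2.5, 0], [0.6, 0, 0, -0.9, 0], [0.6, 0, 0, 0, 0], [-0.3, 0, 0, 0, 0], [-0.3, 0, 0, 0, 0], [-0.3, 0, 0, 0, 0]]]'

```text
time_s: 20.7
tcp_pos: [0.5993, 0.3454, 0.0446]
eef_rot: [179.9, 0.1, -179.9]
contact_force: [-0.4, -0.5, 2.6]
gripper_width: 0.0495
gripper_force: 15.0
```

jog_arm --deltas '[[[-0.3, 0, 0, 0, 0], [-0.3, 0, 0, 2, 0], [-0.3, 0, 0, 4, 0], [-0.3, 0, 0, 4.5, 0], [-0.3, -1, -2, 0, 0], [-0.3, -2.5, -4, 0, 0], [-0.3, -2.5, -4, 0, 0], [-0.3, -2.5, -4, 0, 0]]]'

```text
time_s: 21.7
tcp_pos: [0.5131, 0.2038, 0.1495]
eef_rot: [180.0, 0.0, -179.9]
contact_force: [-0.4, -0.8, -0.2]
gripper_width: 0.0493
gripper_force: 15.0
```

jog_arm --deltas '[[[-0.3, -2.5, -4, 0, 0], [-0.3, -2.5, -3, 0, 0], [-0.3, -1.2, -1.9, 0, 0], [-0.3, 0, 0, 0, 0], [-0.3, 0, 0, 0, 0]]]'

```text
time_s: 22.32
tcp_pos: [0.4528, 0.1166, 0.1492]
eef_rot: [180.0, 0.1, -179.9]
contact_force: [0.3, -0.5, -0.9]
gripper_width: 0.0492
gripper_force: 15.0
```

jog_arm --deltas '[[[-0.3, 0, 0, -2.5, 0], [-0.3, 0, 0, -3, 0], [-0.3, 0, 0, -2.5, 0], [-0.3, 0, 0, -1, 0], [-0.3, 0, 0, -0.6, 0], [-0.3, 0, 0, -0.3, 0], [-0.3, 0, 0, -0.15, 0], [-0.3, 0, 0, 0, 0]]]'

```text
time_s: 23.32
tcp_pos: [0.4522, 0.1162, 0.0485]
eef_rot: [180.0, 0.0, -179.9]
contact_force: [-1.0, -0.2, -2.0]
gripper_width: 0.0494
gripper_force: 15.0
```

jog_arm --deltas '[[[0.6, 0, 0, 0, 0], [0.6, 0, 0, 0, 0], [0.6, 0, 0, 0, 0], [0.6, 0, 0, 2, 0], [0.6, 0, 0, 4, 0], [0.6, 0, 0, 5, 0], [0.6, 2, 0, 5, 0], [0.6, 4, 0, 4, 0]]]'

```text
time_s: 24.32
tcp_pos: [0.5121, 0.1161, 0.2511]
eef_rot: [179.9, 0.1, -179.9]
contact_force: [1.0, 1.2, 0.2]
gripper_width: 0.0702
gripper_force: 0.0
```

jog_arm --deltas '[[[0.6, 3, -3, 2, 0], [0.6, 3, -3, 0, 0], [0.6, 0, 0, 0, 0]]]'

```text
time_s: 24.7
tcp_pos: [0.5731, 0.0543, 0.2674]
eef_rot: [-180.0, -0.0, 179.9]
contact_force: [-1.2, 0.2, 0.1]
gripper_width: 0.0702
gripper_force: 0.0
```

Run:
```python
from h import *
b=r.capture("side");cs=r.camera_info("side")
cv2.imwrite("pics/s4c.png",cv2.resize(b[100:320,50:400],None,fx=2.2,fy=2.2))
cw=r.camera_info("wrist");w=r.capture("wrist");cv2.imwrite("pics/w4.png",w)
print(r.get_state()['tcp_pos'])
```

```text
[0.57168989 0.05555714 0.26747024]
```

View pics/s4c.png

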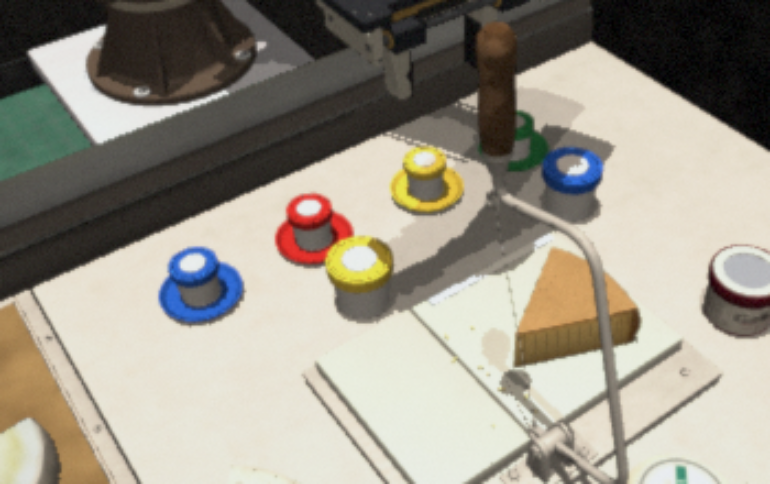

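View pics/w4.png

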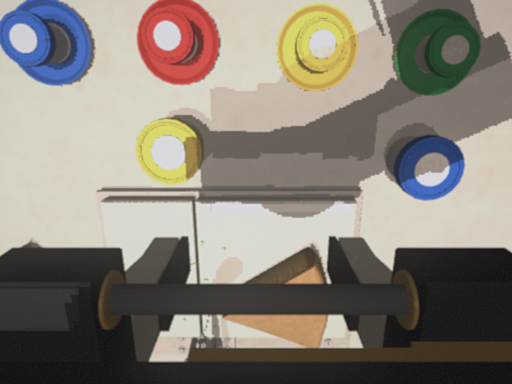

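All four pots are upright on the matching saucers: wrist view blue (22,38), red (167,36), yellow (323,44), green (456,48). I'll check the centring from the lid dots against the saucer outlines.

Run:
```python
from h import *
ci=r.camera_info("wrist");w=cv2.imread("pics/w4.png")
h=cv2.cvtColor(w,cv2.COLOR_BGR2HSV)
for c,(u0,v0) in dict(blue=(22,38),red=(167,36),yellow=(323,44),green=(456,48)).items():
    S=[e for e in blobs(w,c,80,25,300) if np.hypot(e[0][0]-u0,e[0][1]-v0)<45]
    sub=cv2.inRange(h,(0,0,70),(180,75,255))
    n,lab,st,ce=cv2.connectedComponentsWithStats(sub)
    d=ce[lab[v0,u0]]
    for e in S: print(c,np.round(e[0]),np.round(e[1]),st[lab[v0,u0]][4],'saucer',np.round(plane(ci,*e[0],.008)[:2],4),'lid',np.round(plane(ci,*d,.05)[:2],4))
```

```text
blue [45. 40.] [80. 98.] 673 saucer [ 0.443  -0.1709] lid [ 0.4458 -0.1679]
red [178.  40.] [81. 90.] 663 saucer [ 0.4432 -0.0307] lid [ 0.4436 -0.0317]
yellow [317.  47.] [80. 88.] 646 saucer [0.4496 0.1173] lid [0.4509 0.1155]
green [436.  52.] [77. 91.] 698 saucer [0.4547 0.2453] lid [0.4563 0.2426]
```

```bash
python3 -c "
from plant import r
print(r.close_job())"
```

```text
the job is handed in; nothing more can be done
None
```

All four small pots stand upright on the saucers matching their lids, within about 4 mm of centre by the final wrist view; the large pots were not touched, and the job was handed in at about 25 s.

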